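# Put the press weights back in their caddy

### The job

Put the two steel press weights away in the caddy at the end of the work board: the long one first, so that it lies at the bottom, then the short one. They are too heavy to lift, so slide each one away from you until it sits square against the fence - nobody has noted where the fence is clamped, so go slowly and by feel and do not bump or force it - then run it along the fence and tip it over the end of the board into the caddy. Leave everything else on the bench as it is.

Things in the scene. Friction and masses are not known exactly. Their poses are not given: they have to be found in the camera images.
- board: Raised work board of light wood, fixed. Origin on the table, z up; the flat top is 75 mm above it. In its own frame the top spans x -160 to +250 mm and y -220 to +300 mm; the square end at y = -220 mm is the one the weights go over. Its x axis points roughly away from the robot, its y axis roughly to the robot's left.
- fence: The two steel tracks, fixed on the board, that carry the fence bar: dark wood, 18 mm high (black knobs on it to 37 mm), 22 mm wide, 440 mm long (y = -220, the end of the board, to +220). Origin on the board's top; axes as the board's. The bar lies along y, its face to the robot clamped somewhere from x = 0 to +30 mm; where is not measured. It must take no more than 50 N from a weight: about a bump at 30 mm/s.
- caddy: Open plywood caddy standing on the table against the end of the board, fixed; origin at the centre of its underside, axes as the board's. Inside 136 mm (x) by 165 mm (y), walls and floor 8 mm, rim 62 mm above the table, 13 mm below the board's top; 3 mm gap between its wall and the board. A weight lying along the fence is in line with its mouth, wherever the fence is clamped.
- long_weight: Flat rectangular dark steel block with a black plug in the middle of its top, 90 mm (x) by 130 mm (y) by 25 mm high, about 2.3 kg (may differ by 10 %), loose on the board; origin at the centre of its underside. It takes 5 to 14 N to slide on the wood. Its pose may go unread while fingers are on it.
- short_weight: The same but shorter: 90 mm (x) by 95 mm (y) by 25 mm high, about 1.7 kg (may differ by 10 %); origin at the centre of its underside. It takes 4 to 10 N to slide.
- paste_jar: Small capped jar, 34 mm across, 50 mm high, loose on the board's edge nearest the robot; origin at the centre of its underside. Leave it.
- lunch_box: Round bentwood box with its lid on, 90 mm across, 60 mm high, loose on the board beyond the fence; origin at the centre of its underside. Leave it.
- awl: Awl with a wooden handle, 120 mm long, 23 mm high, lying on the board beyond the fence; origin under its middle. Leave it.
- tape_dispenser: Small blue tape dispenser, 67 mm by 24 mm, 52 mm high, standing at the board's left end; origin at the centre of its underside. Leave it.
- scissors: Scissors, about 170 mm long, 8 mm high, lying on the table to the right; origin at the pivot. Leave them.
- mallet: Wooden mallet, 240 mm long, lying on the table to the left; origin under its middle. Leave it.
There are look-alikes about, which are no part of the job. What is shaped like the caddy but green is not meant.

How it is judged:
By the outcome, as a careful person would: the job done as asked, in the order asked, and still so for the second after the job is handed in, with the robot touching nothing.
It also fails if it takes over 72 s, if anything falls off the work surface, if the arm or the gripper's body presses on something with over 40 N, if the wrist force passes 120 N, or if a joint passes its speed limit or range.

### The arm

A 7-joint arm with a two-finger parallel gripper is mounted at the origin on the work surface. World frame = base frame: x ahead of the robot, y to its left, z up, the work surface at z = 0. Lengths are in m, angles in rad, forces in N, time in s.
With the tool pointing down it reaches from about 0.425 to 0.875 m from the base axis. Payload 4.7 kg.
Tool frame: the origin (TCP) lies midway between the tips of the shut fingers; the grasp point (between the pads) lies 19 mm behind it; z points along the fingers, y is the line along which they close (so a half turn about z gives the same grasp; the last joint's range is limited). The gripper opens to 85 mm and grips with 20 to 120 N. Pads are 22 mm wide; open, the fingers measure 114 mm over their backs; the gripper's body (76 mm by 85 mm) begins 54 mm behind the grasp point. The pads swing forward as they close: fully open they stand 13 mm farther back than shut.
Start: joints at [-1.304, 0.321, -0.07, 1.45, 0.023, 1.371, -0.057], TCP at [0.163, 0.629, 0.231] pointing down, gripper open.
Joint ranges: [-2.86, 2.86], [-0.3, 2.09], [-1.38, 1.24], [0.06, 2.45], [-1.56, 4.7], [0.09, 2.05], [-2.69, 2.69]. Speed limits (rad/s): [2.57, 2.57, 3.14, 3.14, 3.14, 3.14, 3.14].

### API

Orientations are given as a rotation vector (axis times angle).
In Python, from station import bot, imaging, job gives the robot as it stands.
- The arm moves only by the tool send_rows, never from a script. Its argument "motion" is a list that holds one entry, the list of rows, each a list of 7 numbers: the shift along the world's x, y, z in m, then the turn, a rotation vector about the world's x, y, z in rad, then the finger opening in m, from 0 to 0.0854. In form: [[[tx, ty, tz, rx, ry, rz, hand], ...]]. A call has 1 to 20 rows; each row is the pose to reach, as a shift and turn from the pose commanded when the call began; what a row does not reach only later rows make up. A row lasts 1/10 s, in which the tool goes at most 50 mm and 8.59 degrees, less where a joint would pass 70% of its speed; a pose out of reach is approached as far as the arm can. A call with a gripper value outside its range is refused whole. The fingers move at their own pace and stop on an object; "grip_force" is the grip in N (left out, the last holds). Time passes only in rows, so rows that repeat a pose let the fingers close. It gives the time, the measured TCP pose, the force, the opening and the grip force at its end, in the units of the state.
- bot.state(): the state, without advancing time (a new reading comes with each control period).
- imaging.snapshot(name): name is "scene" or "side" or "wrist"; returns the picture (400x640x3 uint8, red, green, blue); there is no depth.
- imaging.calibration(name): a dict with "vertical_fov" (degrees; the focal length in pixels is half the picture's height over the tangent of half this angle, whatever the lens; pixels are square), "cx", "cy" (the principal point, pixels), "dist" ([k1, k2, p1, p2, k3] as OpenCV has them; the pictures are not rectified), "extrinsics" (4x4, takes a point from camera to world coordinates); the wrist camera has in their place "mount" (4x4, takes a point from camera to tool coordinates, whose origin is the TCP and whose axes are the flange's). Camera axes: x right, y down, z forward; pixel columns grow to the right and rows downward; lengths in m; the calibration is good to about 2 mm. A picture is of the moment at which its call begins: read the wrist's pose just before it. calibration takes no time and is no camera call.
- job.job_done(): hands the job in; it is judged then, once.
The state is a dict: "t": time; "qpos": joint angles; "dq": joint speeds; "joint_efforts": joint torques, N m; "eef_pos": TCP position; "eef_rot": TCP orientation; "contact_force": force on the tool from outside, world axes, zero at the start; "ft_torque": the same for the moment, N m; "grip_width": finger opening in m; "grasp_force": force on a finger pad.
Only numpy, scipy, OpenCV 4.12 (cv2) and the standard library are available. Lean on these libraries where they do the work, as an engineer would, in place of code of your own. Each camera call takes 0.05 s, during which the arm holds its last target. There are 200 camera calls.

## Working session

There is one attempt and no reset: what is moved stays moved. The work goes in short steps, Python scripts to look and compute and a tool call to move; the robot and the scene stay as the last step left them, time stands still between calls to the robot, and variables do not carry over. Pictures are saved under pics/ and viewed, at most 10 in all, crops included, and the job is handed in when it is done.

Besides the shell and the picture viewer there is one more tool, called after "Request:" in YAML: its name, and indented under it one key for each argument. send_rows: Moves the arm, as the interface text tells. Its arguments: {"type":"object","properties":{"motion":{"type":"array"},"grip_force":{"type":"number"}},"required":["motion"]}

```bash
mkdir -p pics
cat > h.py <<'E'
import numpy as np, cv2
from station import bot, imaging, job
from scipy.spatial.transform import Rotation as R
def K(c):
    f=200/np.tan(np.radians(c["vertical_fov"])/2)
    return np.array([[f,0,c["cx"]],[0,f,c["cy"]],[0,0,1]])
def T(n,s=None):
    c=imaging.calibration(n)
    if n!="wrist": return np.array(c["extrinsics"])
    s=s or bot.state(); t=np.eye(4); t[:3,:3]=R.from_rotvec(s["eef_rot"]).as_matrix(); t[:3,3]=s["eef_pos"]
    return t@np.array(c["mount"])
def px2w(n,pts,z,s=None):
    c=imaging.calibration(n); u=cv2.undistortPoints(np.array(pts,float).reshape(-1,1,2),K(c),np.array(c["dist"],float))[:,0]
    M=T(n,s); d=np.c_[u,np.ones(len(u))]@M[:3,:3].T; o=M[:3,3]
    return o+d*((np.array(z)-o[2])/d[:,2])[:,None]
def w2px(n,P,s=None):
    c=imaging.calibration(n); M=np.linalg.inv(T(n,s))
    return cv2.projectPoints(np.array(P,float).reshape(-1,1,3),cv2.Rodrigues(M[:3,:3])[0],M[:3,3],K(c),np.array(c["dist"],float))[0][:,0]
def save(im,name,box=None,k=1):
    if box: im=im[box[1]:box[3],box[0]:box[2]]
    cv2.imwrite("pics/"+name,cv2.resize(im[...,::-1],None,fx=k,fy=k,interpolation=cv2.INTER_CUBIC))
E
python3 - <<'E'
from h import *
s=bot.state(); print(s)
for n in ("scene","side"):
    im=imaging.snapshot(n); np.save(f"pics/{n}.npy",im); save(im,n+".png",k=1.25); print(n,np.round(T(n),3).tolist(),imaging.calibration(n)["vertical_fov"])
print(imaging.calibration("wrist"))
E
```

```text
{'t': 0.0, 'qpos': array([-1.3039164 ,  0.32184024, -0.07004053,  1.45169171,  0.02261014,
        1.37078241, -0.0569045 ]), 'dq': array([ 7.56884523e-05, -1.90506659e-03,  7.10201552e-04,  1.37198987e-03,
       -8.55081497e-04, -9.53592867e-04,  6.65598783e-04]), 'joint_efforts': array([ 7.09241231e-04, -4.93574274e+01, -3.82096991e-01, -3.14326286e+01,
        1.28441874e-02,  1.16116172e-02,  1.42606038e-05]), 'eef_pos': array([0.1625054 , 0.6288006 , 0.23020356]), 'eef_rot': array([-3.96014892e-01, -3.11640805e+00,  3.03433537e-03]), 'contact_force': array([-0.89135735, -0.38347169, -1.1885151 ]), 'ft_torque': array([ 0.08645819,  0.00594406, -0.02962843]), 'grasp_force': 0.0, 'grip_width': 0.08597084463748304}
scene [[0.521, 0.622, -0.584, 1.182], [0.853, -0.372, 0.365, -0.413], [0.01, -0.689, -0.725, 0.891], [0.0, 0.0, 0.0, 1.0]] 53.0625949901084
side [[0.996, -0.066, 0.056, 0.468], [-0.085, -0.625, 0.776, -0.715], [-0.017, -0.778, -0.628, 0.67], [0.0, 0.0, 0.0, 1.0]] 56.93961247443433
{'vertical_fov': 62.81214047205398, 'cx': 311.6870937280977, 'cy': 205.801679099049, 'dist': array([0.0185033, 0.       , 0.       , 0.       , 0.       ]), 'mount': array([[-9.97017176e-04, -9.48605842e-01, -3.16458467e-01,
         8.18557467e-02],
       [ 9.99999500e-01, -9.69078752e-04, -2.45665449e-04,
        -2.96290693e-04],
       [-7.36334968e-05, -3.16458554e-01,  9.48606335e-01,
        -1.43028858e-01],
       [ 0.00000000e+00,  0.00000000e+00,  0.00000000e+00,
         1.00000000e+00]])}
```

View pics/scene.png

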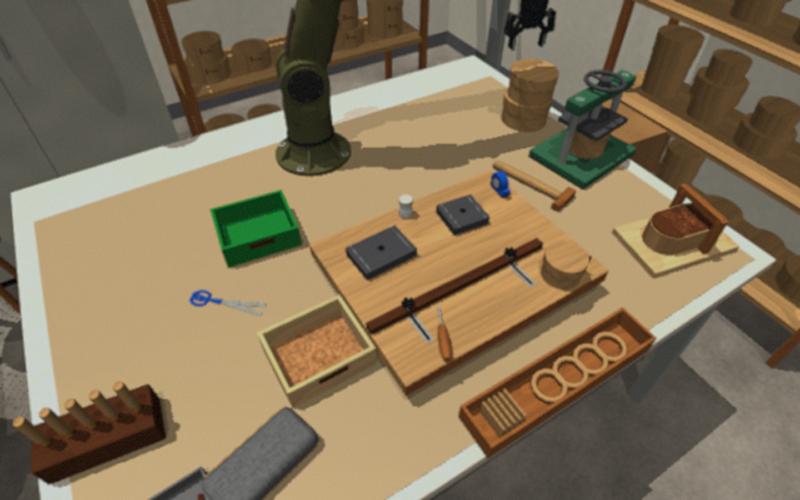

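View pics/side.png

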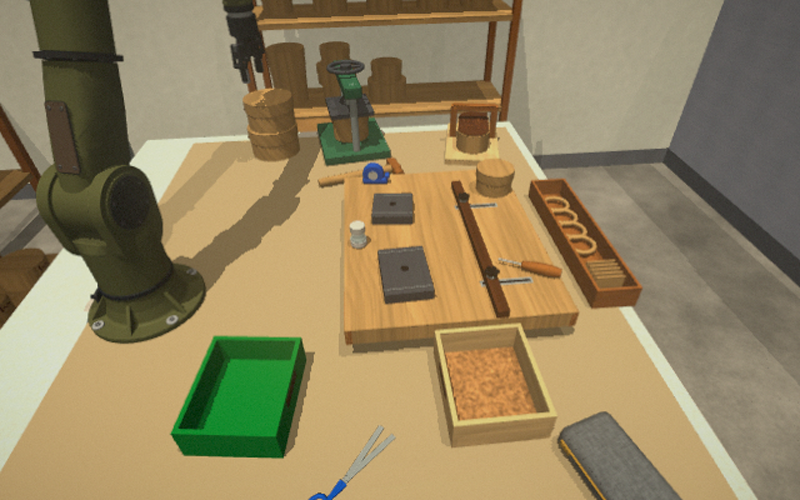

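Scene shows the long weight near (381,252), the short one near (463,214), the fence bar from (370,325) to (542,242), and the caddy at (317,350). The side view shows the same layout. I'll crop both for corner readings.

Run:
```python
from h import *
save(np.load("pics/scene.npy"),"sc.png",(200,125,500,325),2.6666)
save(np.load("pics/side.npy"),"sd.png",(265,120,475,360),2.5)
```

```text
(no output)
```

View pics/sc.png

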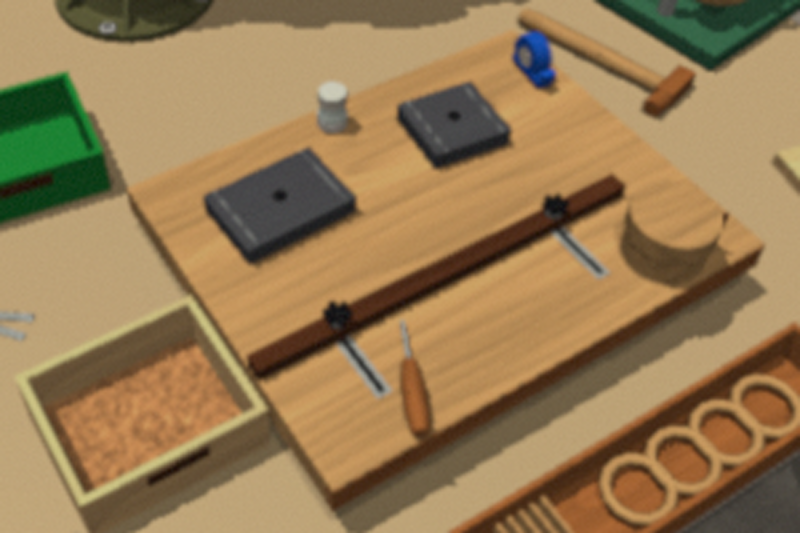

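View pics/sd.png

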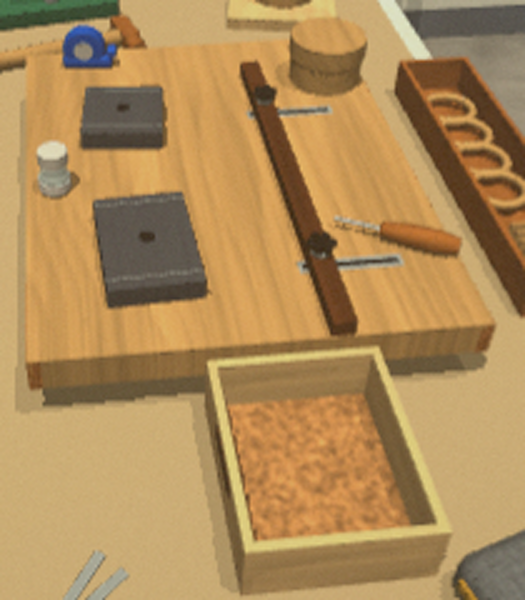

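Crop readings: long weight plug at scene crop (280,195) and side crop (148,237). Short weight plug at (455,115) and (123,106). Near edge of the fence top runs (250,353) to (615,178) and (243,68) to (332,322). Board corners are clear in both. Next I fit the poses.

```bash
cat > fit.py <<'E'
from h import *
from scipy.optimize import least_squares
sc=lambda a:np.array(a)/2.6667+[200,125]
sd=lambda a:np.array(a)/2.5+[265,120]
def pose(mod,z,obs,x0):
    # obs: list (cam, idx list, px)
    def W(p): 
        c,s=np.cos(p[2]),np.sin(p[2]); m=np.array(mod); return np.c_[m@np.array([[c,s],[-s,c]])+p[:2],np.full(len(m),z)]
    f=lambda p:np.concatenate([(w2px(n,W(p)[i])-q).ravel() for n,i,q in obs])
    r=least_squares(f,x0,loss="soft_l1"); return r.x,np.round(r.fun,1)
B=[(-.16,-.22),(.25,-.22),(.25,.30),(-.16,.30)]
b,e=pose(B,.075,[("scene",[0,1,2],sc([(130,190),(334,492),(762,248)])),("side",[0,1,3],sd([(30,360),(490,325),(27,45)]))],[.6,0,0])
print("board",np.round(b,4),e)
def rect(lx,ly): return [(-lx/2,-ly/2),(lx/2,-ly/2),(lx/2,ly/2),(-lx/2,ly/2),(0,0)]
l,e=pose(rect(.09,.13),.1,[("scene",[0,1,2,3,4],sc([(206,201),(255,250),(355,200),(309,150),(280,195)])),("side",[0,1,2,3,4],sd([(106,292),(205,283),(183,193),(95,200),(148,237)]))],[.6,0,0]); print("long",np.round(l,4),e)
s,e=pose(rect(.09,.095),.1,[("scene",[0,1,2,3,4],sc([(398,112),(440,157),(510,127),(472,84),(455,115)])),("side",[0,1,2,3,4],sd([(82,133),(163,132),(162,88),(86,87),(123,106)]))],[.6,0.2,0]); print("short",np.round(s,4),e)
def toB(P,b=b):
    c,s=np.cos(b[2]),np.sin(b[2]); return (np.array(P)[:,:2]-b[:2])@np.array([[c,-s],[s,c]])
for nm,p in (("long",l),("short",s)): print(nm,"inboard",np.round(toB([p]),4),np.degrees(p[2]-b[2]))
F=[("scene",sc([(250,353),(615,178)])),("side",sd([(243,68),(332,322)]))]
for n,q in F: print("fence face",np.round(toB(px2w(n,q,.093)),4))
print("caddy rim",np.round(toB(px2w("side",sd([(208,362),(378,350),(448,527),(245,548)]),.062)),4))
print("jar",np.round(toB(px2w("scene",sc([(333,92)]),.125)),4),np.round(toB(px2w("side",sd([(53,152)]),.125)),4))
E
python3 fit.py
```

```text
board [0.5706 0.0375 0.0072] [-1.4 -0.9 -0.8  0.   1.4 -1.2 -0.5 -0.4  3.  -1.8  0.4  3. ]
long [ 0.5257 -0.0647  0.0286] [-2.6 -2.5 -4.4  0.5 -0.1 -0.5 -0.6 -1.3 -1.2  0.6  0.3 -1.4  1.  -1.5
  0.8 -1.5  0.  -1.2  0.1 -0.5]
short [ 0.5199  0.1598 -0.0793] [-1.2 -2.7 -1.3 -0.4  0.7  0.6 -1.6 -1.5 -0.8  0.6  0.3 -1.   1.  -1.2
  0.4 -2.1 -0.  -1.1  0.5 -0.1]
long inboard [[-0.0457 -0.1019]] 1.225421086940663
short inboard [[-0.0498  0.1227]] -4.961089116587022
fence face [[ 0.1035 -0.2157]
 [ 0.1094  0.2173]]
fence face [[ 0.1003  0.1994]
 [ 0.0993 -0.2223]]
caddy rim [[-0.0073 -0.2284]
 [ 0.1415 -0.2308]
 [ 0.1419 -0.4023]
 [-0.0076 -0.4034]]
jar [[-0.1281  0.0165]] [[-0.1307  0.0081]]
```

Run:
```python
from h import *
P=np.array([(535,150),(582,184),(635,150),(585,130),(505,120),(550,120),(497,168),(573,205),(502,190)])/1.25
print(np.round(px2w("scene",P,0.0),3).tolist())
# press top as seen in both views: handwheel
a=np.array([(606,82)])/1.25; b=np.array([(346,68)])/1.25
for z in (.15,.2,.25,.3): print(z,np.round(px2w("scene",a,z)[0],3),np.round(px2w("side",b,z)[0],3))
```

```text
[[0.328, 0.583, 0.0], [0.518, 0.589, 0.0], [0.483, 0.851, 0.0], [0.327, 0.796, 0.0], [0.153, 0.61, 0.0], [0.227, 0.738, 0.0], [0.339, 0.427, 0.0], [0.57, 0.503, -0.0], [0.423, 0.377, 0.0]]
0.15 [0.317 0.841 0.15 ] [0.414 0.972 0.15 ]
0.2 [0.375 0.756 0.2  ] [0.419 0.81  0.2  ]
0.25 [0.433 0.672 0.25 ] [0.424 0.648 0.25 ]
0.3 [0.492 0.587 0.3  ] [0.43  0.486 0.3  ]
```

Request:
send_rows:
  motion:
    - [[0.01,-0.02,0.03,0,0,0.01,0.06],[0.035,-0.055,0.03,0,0,0.02,0.06],[0.06,-0.09,0.03,0,0,0.03,0.06],[0.085,-0.125,0.03,0,0,0.05,0.06],[0.11,-0.16,0.03,0,0,0.07,0.06],[0.14,-0.195,0.03,0,0,0.09,0.06],[0.17,-0.235,0.03,0,0,0.11,0.06],[0.2,-0.27,0.03,0,0,0.13,0.06],[0.21,-0.315,0.03,0,0,0.15,0.06],[0.22,-0.36,0.03,0,0,0.17,0.06],[0.23,-0.405,0.03,0,0,0.19,0.06],[0.24,-0.45,0.02,0,0,0.21,0.06],[0.25,-0.495,0.01,0,0,0.23,0.06],[0.26,-0.54,0,0,0,0.25,0.06],[0.27,-0.585,-0.02,0,0,0.26,0.06],[0.28,-0.63,-0.04,0,0,0.26,0.06],[0.285,-0.67,-0.06,0,0,0.26,0.06],[0.29,-0.694,-0.075,0,0,0.26,0.06],[0.29,-0.694,-0.08,0,0,0.26,0.06],[0.29,-0.694,-0.08,0,0,0.26,0.06]]

```text
t: 2.1
eef_pos: [0.4517, -0.0646, 0.1504]
eef_rot: [0.009, -3.139, -0.0]
contact_force: [0.0, 0.4, 0.3]
grip_width: 0.0599
grasp_force: 0.0
```

Request:
send_rows:
  motion:
    - [[0,0,-0.03,0,0,0,0.06],[0,0,-0.05,0,0,0,0.06],[0,0,-0.064,0,0,0,0.06],[0,0,-0.069,0,0,0,0.06],[0,0,-0.069,0,0,0,0.06]]

```text
t: 2.6
eef_pos: [0.4525, -0.0634, 0.0823]
eef_rot: [0.015, -3.141, -0.0]
contact_force: [-0.2, 0.2, -0.0]
grip_width: 0.06
grasp_force: 0.0
```

Run:
```python
from h import *
im=imaging.snapshot("side"); save(im,"sd2.png",(265,120,475,300),3.3)
s=bot.state(); print(s["eef_pos"],s["contact_force"],s["qpos"])
```

```text
[ 0.45304208 -0.06373035  0.08289884] [ 2.32895622e-04 -4.35941882e-01  7.88870483e-02] [-0.59458588  0.03743634  0.69494347  2.10647724 -0.02879679  1.00598332
  1.69504789]
```

View pics/sd2.png

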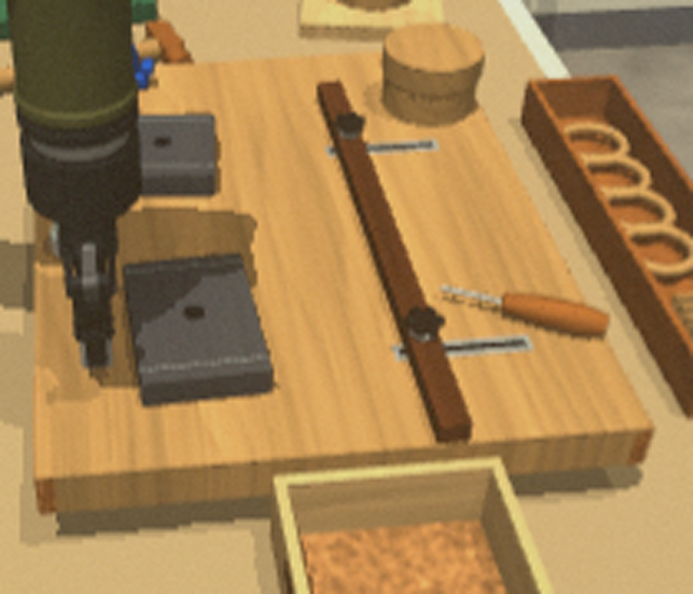

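Request:
send_rows:
  motion:
    - [[0.004,0,0,0,0,0,0.06],[0.008,0,0,0,0,0,0.06],[0.012,0,0,0,0,0,0.06],[0.016,0,0,0,0,0,0.06],[0.02,0,0,0,0,0,0.06],[0.024,0,0,0,0,0,0.06],[0.029,0,0,0,0,0,0.06],[0.034,0,0,0,0,0,0.06],[0.039,0,0,0,0,0,0.06],[0.044,0,0,0,0,0,0.06],[0.049,0,0,0,0,0,0.06],[0.054,0,0,0,0,0,0.06],[0.059,0,0,0,0,0,0.06],[0.064,0,0,0,0,0,0.06],[0.069,0,0,0,0,0,0.06],[0.074,0,0,0,0,0,0.06],[0.079,0,0,0,0,0,0.06],[0.084,0,0,0,0,0,0.06],[0.088,0,0,0,0,0,0.06],[0.09,0,0,0,0,0,0.06]]

```text
t: 4.65
eef_pos: [0.539, -0.0648, 0.0812]
eef_rot: [0.011, -3.133, -0.001]
contact_force: [-10.5, -0.3, 5.1]
grip_width: 0.0601
grasp_force: 5.3
```

Run:
```python
from h import *
im=imaging.snapshot("side"); save(im,"sd3.png",(265,140,475,290),3.8)
s=bot.state(); print(s["eef_pos"],s["contact_force"])
im=imaging.snapshot("scene");np.save("pics/scene3.npy",im); save(im,"sc3.png",(220,150,460,290),3.3)
```

```text
[ 0.53927516 -0.06486628  0.08121674] [-7.85810236  0.23949341  3.05445702]
```

View pics/sd3.png

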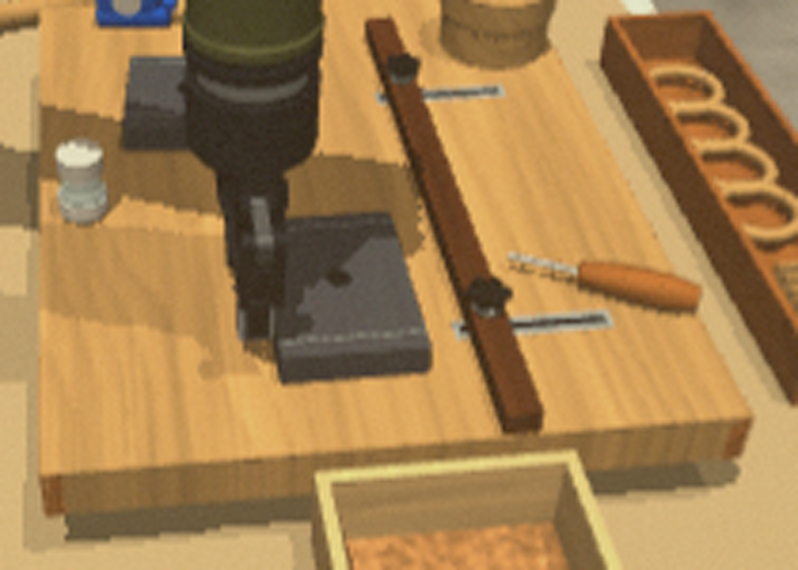

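The weight's far top edge runs (389,214) to (429,347), and the fence's near edge runs (366,22) to (503,428). There is a clear gap between them.

Run:
```python
from h import *
b=np.array([.5706,.0375,.0072])
def toB(P):
    c,s=np.cos(b[2]),np.sin(b[2]); return (P[:,:2]-b[:2])@np.array([[c,-s],[s,c]])
f=lambda a,z:np.round(toB(px2w("side",np.array(a)/3.8+[265,140],z)),4)
print(f([(389,214),(429,347)],.1), f([(366,22),(503,428)],.093))
```

```text
[[ 0.0676 -0.0462]
 [ 0.0666 -0.1721]] [[ 0.0991  0.2079]
 [ 0.0956 -0.2331]]
```

Request:
send_rows:
  motion:
    - [[0.002,0,0,0,0,0,0.06],[0.004,0,0,0,0,0,0.06],[0.006,0,0,0,0,0,0.06],[0.008,0,0,0,0,0,0.06],[0.01,0,0,0,0,0,0.06],[0.012,0,0,0,0,0,0.06],[0.014,0,0,0,0,0,0.06],[0.016,0,0,0,0,0,0.06],[0.018,0,0,0,0,0,0.06],[0.019,0,0,0,0,0,0.06],[0.02,0,0,0,0,0,0.06],[0.021,0,0,0,0,0,0.06],[0.022,0,0,0,0,0,0.06]]

```text
t: 6.05
eef_pos: [0.5605, -0.0649, 0.0812]
eef_rot: [0.01, -3.132, -0.001]
contact_force: [-10.5, 0.2, 5.7]
grip_width: 0.06
grasp_force: 5.2
```

Still sliding at 10.5 N, so I continue at 10 mm/s in short calls.

Request:
send_rows:
  motion:
    - [[0.001,0,0,0,0,0,0.06],[0.002,0,0,0,0,0,0.06],[0.003,0,0,0,0,0,0.06],[0.004,0,0,0,0,0,0.06],[0.005,0,0,0,0,0,0.06]]

```text
t: 6.55
eef_pos: [0.5655, -0.0649, 0.0812]
eef_rot: [0.01, -3.132, -0.001]
contact_force: [-10.5, 0.4, 5.3]
grip_width: 0.0602
grasp_force: 5.2
```

Request:
send_rows:
  motion:
    - [[0.001,0,0,0,0,0,0.06],[0.002,0,0,0,0,0,0.06],[0.003,0,0,0,0,0,0.06],[0.004,0,0,0,0,0,0.06]]

```text
t: 6.95
eef_pos: [0.5695, -0.065, 0.0812]
eef_rot: [0.01, -3.132, -0.001]
contact_force: [-9.2, 1.0, 5.9]
grip_width: 0.0599
grasp_force: 5.2
```

Request:
send_rows:
  motion:
    - [[0.001,0,0,0,0,0,0.06],[0.002,0,0,0,0,0,0.06],[0.003,0,0,0,0,0,0.06]]

```text
t: 7.25
eef_pos: [0.5699, -0.065, 0.0809]
eef_rot: [0.01, -3.126, -0.003]
contact_force: [-18.2, 0.5, 11.1]
grip_width: 0.0599
grasp_force: 9.4
```

Request:
send_rows:
  motion:
    - [[0.001,0,0,0,0,0,0.06],[0.002,0,0,0,0,0,0.06],[0.002,0,0,0,0,0,0.06]]

```text
t: 7.55
eef_pos: [0.5699, -0.065, 0.0805]
eef_rot: [0.011, -3.122, -0.004]
contact_force: [-22.2, -0.1, 13.0]
grip_width: 0.0603
grasp_force: 11.1
```

Request:
send_rows:
  motion:
    - [[-0.012,0,0,0,0,0,0.06],[-0.022,0,0.01,0,0,0,0.05],[-0.025,0,0.04,0,0,-0.05,0.04],[-0.025,0.02,0.06,0,0,-0.19,0.04],[-0.01,0.03,0.06,0,0,-0.33,0.04],[0.0,0.045,0.06,0,0,-0.47,0.04],[0.01,0.06,0.06,0,0,-0.61,0.04],[0.02,0.075,0.06,0,0,-0.75,0.04],[0.03,0.09,0.06,0,0,-0.89,0.04],[0.04,0.1,0.06,0,0,-1.03,0.04],[0.04,0.1,0.06,0,0,-1.17,0.04],[0.04,0.1,0.06,0,0,-1.31,0.04],[0.04,0.1,0.055,0,0,-1.45,0.04],[0.04,0.1,0.04,0,0,-1.57,0.04],[0.04,0.1,0.02,0,0,-1.57,0.04],[0.04,0.1,0.005,0,0,-1.57,0.04],[0.04,0.1,0.0,0,0,-1.57,0.04],[0.04,0.1,0.0,0,0,-1.57,0.04]]

```text
t: 9.35
eef_pos: [0.6183, 0.0353, 0.0817]
eef_rot: [-2.212, -2.23, 0.002]
contact_force: [0.4, -0.4, 0.5]
grip_width: 0.04
grasp_force: 0.0
```

Run:
```python
from h import *
s=bot.state(); im=imaging.snapshot("wrist"); save(im,"w1.png",None,1.25)
print(s["eef_pos"],s["eef_rot"],s["contact_force"],s["qpos"])
```

```text
[0.61829957 0.03532724 0.08167224] [-2.21207957e+00 -2.23023724e+00  1.61210230e-03] [ 0.36885957 -0.38041603  0.45728679] [-0.77745328  0.49053981  0.86535586  1.72491173 -0.40947207  1.11914464
  0.22125832]
```

View pics/w1.png

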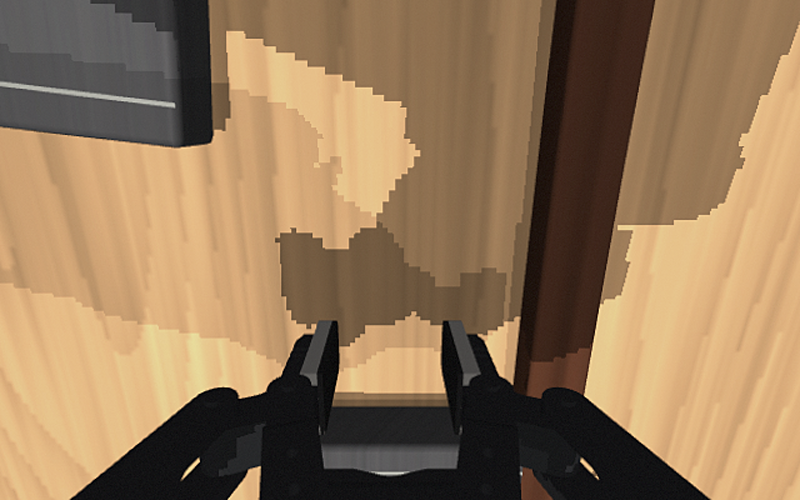

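The wrist view shows the fingers square behind the long weight's +y face (edge at row ~400), with the fence on the right. I'll slide it along.

Request:
send_rows:
  motion:
    - [[0,-0.008,0,0,0,0,0.04],[0,-0.016,0,0,0,0,0.04],[0,-0.02,0,0,0,0,0.04],[0,-0.024,0,0,0,0,0.04],[0,-0.028,0,0,0,0,0.04],[0,-0.033,0,0,0,0,0.04],[0,-0.039,0,0,0,0,0.04],[0,-0.045,0,0,0,0,0.04],[0,-0.051,0,0,0,0,0.04],[0,-0.057,0,0,0,0,0.04],[0,-0.063,0,0,0,0,0.04],[0,-0.069,0,0,0,0,0.04],[0,-0.075,0,0,0,0,0.04],[0.001,-0.081,0,0,0,0,0.04],[0.001,-0.087,0,0,0,0,0.04],[0.001,-0.093,0,0,0,0,0.04],[0.001,-0.1,0,0,0,0,0.04],[0.001,-0.107,0,0,0,0,0.04],[0.001,-0.113,0,0,0,0,0.04],[0.001,-0.118,0,0,0,0,0.04]]

```text
t: 11.4
eef_pos: [0.6198, -0.0765, 0.0827]
eef_rot: [-2.203, -2.229, -0.008]
contact_force: [-2.7, 11.2, 5.4]
grip_width: 0.0399
grasp_force: 5.7
```

Run:
```python
from h import *
s=bot.state(); im=imaging.snapshot("side"); save(im,"s4.png",(300,160,500,360),2.5)
print(s["eef_pos"],s["eef_rot"],s["contact_force"])
```

```text
[ 0.61975933 -0.07648439  0.08266702] [-2.20332424 -2.22925935 -0.00834406] [-2.72043273 11.21924806  5.44805694]
```

View pics/s4.png

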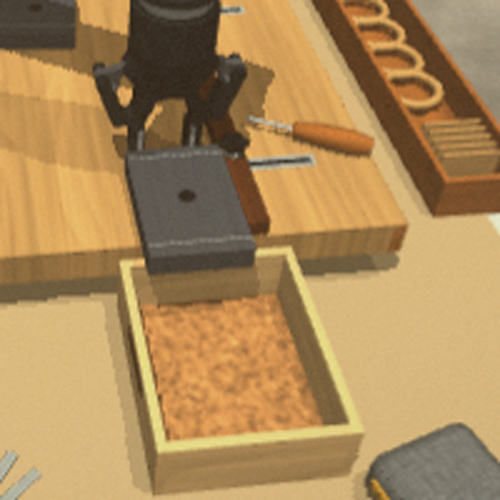

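The weight is flush with the fence, in line with the caddy and overhanging it. I'll push it over smartly.

Request:
send_rows:
  motion:
    - [[0,-0.007,0,0,0,0,0.04],[0,-0.017,0,0,0,0,0.04],[0,-0.03,0,0,0,0,0.04],[0,-0.044,0,0,0,0,0.04],[0,-0.058,0,0,0,0,0.04],[0,-0.072,0,0,0,0,0.04],[0.001,-0.086,0,0,0,0,0.04],[0.001,-0.098,0,0,0,0,0.04],[0.001,-0.107,0,0,0,0,0.04],[0.001,-0.112,0,0,0,0,0.04],[0.001,-0.115,0,0,0,0,0.04],[0.001,-0.115,0,0,0,0,0.04],[0.001,-0.115,0,0,0,0,0.04]]

```text
t: 12.75
eef_pos: [0.6205, -0.1984, 0.0824]
eef_rot: [2.212, 2.229, -0.001]
contact_force: [-0.4, -0.1, -0.5]
grip_width: 0.0401
grasp_force: 0.0
```

Run:
```python
from h import *
s=bot.state(); im=imaging.snapshot("side"); save(im,"s5.png",(300,160,500,360),2.5)
print(s["eef_pos"],s["eef_rot"],s["contact_force"])
```

```text
[ 0.6204857  -0.19843689  0.08241482] [ 2.21240849e+00  2.22905853e+00 -1.12360928e-03] [-0.44818556 -0.13275858 -0.47663818]
```

View pics/s5.png

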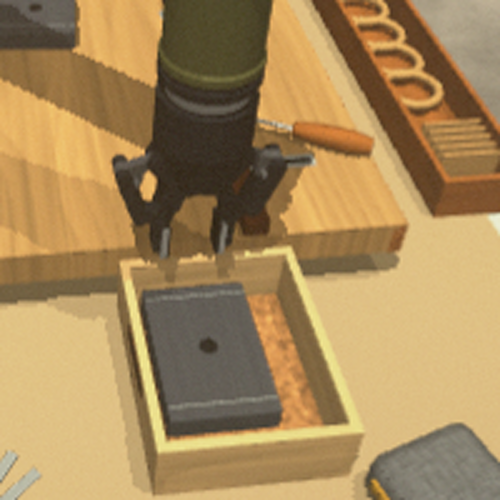

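The long weight lies flat on the caddy floor. Now for the short one.

Request:
send_rows:
  motion:
    - [[0,0.01,0.03,0,0,0,0.05],[-0.01,0.03,0.06,0,0,0.14,0.05],[-0.03,0.065,0.065,0,0,0.28,0.05],[-0.045,0.1,0.065,0,0,0.42,0.05],[-0.06,0.135,0.065,0,0,0.56,0.05],[-0.08,0.17,0.065,0,0,0.7,0.05],[-0.1,0.205,0.065,0,0,0.84,0.05],[-0.115,0.24,0.065,0,0,0.98,0.05],[-0.13,0.275,0.065,0,0,1.12,0.05],[-0.15,0.31,0.065,0,0,1.26,0.05],[-0.165,0.34,0.065,0,0,1.4,0.05],[-0.172,0.361,0.065,0,0,1.54,0.05],[-0.172,0.361,0.06,0,0,1.57,0.05],[-0.172,0.361,0.06,0,0,1.57,0.05],[-0.172,0.361,0.04,0,0,1.57,0.05],[-0.172,0.361,0.02,0,0,1.57,0.05],[-0.172,0.361,0.005,0,0,1.57,0.05],[-0.172,0.361,0,0,0,1.57,0.05],[-0.172,0.361,0,0,0,1.57,0.05]]

```text
t: 14.7
eef_pos: [0.4485, 0.1625, 0.082]
eef_rot: [0.009, -3.141, 0.001]
contact_force: [0.1, -0.8, -0.3]
grip_width: 0.0501
grasp_force: 0.0
```

Request:
send_rows:
  motion:
    - [[0.004,0,0,0,0,0,0.05],[0.008,0,0,0,0,0,0.05],[0.012,0,0,0,0,0,0.05],[0.015,0,0,0,0,0,0.05],[0.018,0,0,0,0,0,0.05],[0.022,0,0,0,0,0,0.05],[0.027,0,0,0,0,0,0.05],[0.033,0,0,0,0,0,0.05],[0.039,0,0,0,0,0,0.05],[0.045,0,0,0,0,0,0.05],[0.051,0,0,0,0,0,0.05],[0.057,0,0,0,0,0,0.05],[0.063,0,0,0,0,0,0.05],[0.069,0,0,0,0,0,0.05],[0.075,0,0,0,0,0,0.05],[0.081,0,0,0,0,0,0.05],[0.087,0,0,0,0,0,0.05],[0.092,0,0,0,0,0,0.05],[0.096,0,0,0,0,0,0.05],[0.098,0,0,0,0,0,0.05]]

```text
t: 16.7
eef_pos: [0.5446, 0.1636, 0.0819]
eef_rot: [0.012, -3.136, 0.0]
contact_force: [-7.6, 0.4, 2.5]
grip_width: 0.0497
grasp_force: 3.7
```

Request:
send_rows:
  motion:
    - [[0.0015,0,0,0,0,0,0.05],[0.003,0,0,0,0,0,0.05],[0.0045,0,0,0,0,0,0.05],[0.006,0,0,0,0,0,0.05],[0.0075,0,0,0,0,0,0.05],[0.009,0,0,0,0,0,0.05],[0.0105,0,0,0,0,0,0.05],[0.012,0,0,0,0,0,0.05],[0.013,0,0,0,0,0,0.05],[0.014,0,0,0,0,0,0.05],[0.015,0,0,0,0,0,0.05],[0.016,0,0,0,0,0,0.05],[0.017,0,0,0,0,0,0.05],[0.018,0,0,0,0,0,0.05]]

```text
t: 18.1
eef_pos: [0.5622, 0.1637, 0.0819]
eef_rot: [0.013, -3.136, 0.0]
contact_force: [-7.7, -0.9, 3.3]
grip_width: 0.05
grasp_force: 3.6
```

Request:
send_rows:
  motion:
    - [[0.001,0,0,0,0,0,0.05],[0.002,0,0,0,0,0,0.05],[0.003,0,0,0,0,0,0.05],[0.004,0,0,0,0,0,0.05],[0.005,0,0,0,0,0,0.05],[0.006,0,0,0,0,0,0.05]]

```text
t: 18.7
eef_pos: [0.568, 0.1637, 0.0819]
eef_rot: [0.013, -3.135, 0.0]
contact_force: [-9.6, -0.3, 4.5]
grip_width: 0.0496
grasp_force: 4.9
```

Request:
send_rows:
  motion:
    - [[0.001,0,0,0,0,0,0.05],[0.002,0,0,0,0,0,0.05],[0.003,0,0,0,0,0,0.05],[0.003,0,0,0,0,0,0.05]]

```text
t: 19.1
eef_pos: [0.5679, 0.1638, 0.0816]
eef_rot: [0.013, -3.128, 0.0]
contact_force: [-15.1, -1.2, 8.7]
grip_width: 0.0499
grasp_force: 7.9
```

Request:
send_rows:
  motion:
    - [[0.001,0,0,0,0,0,0.05],[0.0015,0,0,0,0,0,0.05],[-0.01,0,0,0,0,0,0.05],[-0.02,0,0.01,0,0,0,0.045],[-0.025,0,0.04,0,0,-0.05,0.04],[-0.025,0.02,0.06,0,0,-0.19,0.04],[-0.01,0.03,0.06,0,0,-0.33,0.04],[0.0,0.04,0.06,0,0,-0.47,0.04],[0.01,0.05,0.06,0,0,-0.61,0.04],[0.02,0.06,0.06,0,0,-0.75,0.04],[0.03,0.07,0.06,0,0,-0.89,0.04],[0.042,0.081,0.06,0,0,-1.03,0.04],[0.042,0.081,0.06,0,0,-1.17,0.04],[0.042,0.081,0.06,0,0,-1.31,0.04],[0.042,0.081,0.055,0,0,-1.45,0.04],[0.042,0.081,0.04,0,0,-1.57,0.04],[0.042,0.081,0.02,0,0,-1.57,0.04],[0.042,0.081,0.005,0,0,-1.57,0.04],[0.042,0.081,0.0,0,0,-1.57,0.04],[0.042,0.081,0.0,0,0,-1.57,0.04]]

```text
t: 21.1
eef_pos: [0.6154, 0.2443, 0.0817]
eef_rot: [2.212, 2.231, -0.001]
contact_force: [0.1, 0.2, -0.3]
grip_width: 0.0405
grasp_force: 0.0
```

Run:
```python
from h import *
s=bot.state(); print(s["eef_pos"],s["contact_force"],s["qpos"])
im=imaging.snapshot("wrist"); save(im,"w2.png")
# dark steel rows between fingers, below them: brightness profile at the column midway
c=imaging.calibration("wrist")
for col in (290,310,330): print([int(v) for v in im[280:400:6,col].mean(1)])
print(np.round(w2px("wrist",[(.616,.2075,.1),(.60,.2075,.1),(.63,.2075,.1)]),0).tolist())
```

```text
[0.61538552 0.24428056 0.08173512] [ 0.08964967  0.22054006 -0.34795322] [-1.02332724  0.57130546  0.82132333  1.60945057 -0.4460934   1.159319
 -0.09072249]
[151, 151, 174, 170, 171, 102, 78, 30, 30, 29, 33, 29, 57, 86, 84, 86, 53, 18, 11, 20]
[173, 172, 182, 182, 181, 110, 85, 30, 27, 32, 32, 31, 58, 88, 87, 87, 81, 11, 14, 19]
[176, 175, 175, 173, 174, 103, 83, 30, 30, 30, 30, 32, 59, 88, 89, 89, 91, 18, 16, 16]
[[312.0, 358.0], [279.0, 357.0], [342.0, 358.0]]
```

Request:
send_rows:
  motion:
    - [[0,-0.008,0,0,0,0,0.04],[0,-0.014,0,0,0,0,0.04],[0,-0.018,0,0,0,0,0.04],[0,-0.022,0,0,0,0,0.04],[0,-0.026,0,0,0,0,0.04],[0,-0.031,0,0,0,0,0.04],[0,-0.037,0,0,0,0,0.04],[0,-0.044,0,0,0,0,0.04],[0,-0.051,0,0,0,0,0.04],[0,-0.058,0,0,0,0,0.04],[0,-0.065,0,0,0,0,0.04],[0.0005,-0.072,0,0,0,0,0.04],[0.0005,-0.079,0,0,0,0,0.04],[0.0005,-0.086,0,0,0,0,0.04],[0.0005,-0.093,0,0,0,0,0.04],[0.0005,-0.1,0,0,0,0,0.04],[0.0005,-0.107,0,0,0,0,0.04],[0.001,-0.114,0,0,0,0,0.04],[0.001,-0.121,0,0,0,0,0.04],[0.001,-0.127,0,0,0,0,0.04]]

```text
t: 23.15
eef_pos: [0.6167, 0.1214, 0.083]
eef_rot: [-2.207, -2.231, -0.007]
contact_force: [-1.2, 6.8, 2.4]
grip_width: 0.04
grasp_force: 3.5
```

Request:
send_rows:
  motion:
    - [[0,-0.006,0,0,0,0,0.04],[0,-0.012,0,0,0,0,0.04],[0,-0.019,0,0,0,0,0.04],[0,-0.026,0,0,0,0,0.04],[0,-0.033,0,0,0,0,0.04],[0,-0.04,0,0,0,0,0.04],[0,-0.047,0,0,0,0,0.04],[0.0005,-0.054,0,0,0,0,0.04],[0.0005,-0.061,0,0,0,0,0.04],[0.0005,-0.068,0,0,0,0,0.04],[0.0005,-0.075,0,0,0,0,0.04],[0.0005,-0.082,0,0,0,0,0.04],[0.0005,-0.089,0,0,0,0,0.04],[0.0005,-0.096,0,0,0,0,0.04],[0.001,-0.103,0,0,0,0,0.04],[0.001,-0.11,0,0,0,0,0.04],[0.001,-0.117,0,0,0,0,0.04],[0.001,-0.124,0,0,0,0,0.04],[0.001,-0.13,0,0,0,0,0.04],[0.001,-0.135,0,0,0,0,0.04]]

```text
t: 25.15
eef_pos: [0.618, -0.0135, 0.0829]
eef_rot: [-2.207, -2.231, -0.007]
contact_force: [-0.4, 6.8, 2.9]
grip_width: 0.04
grasp_force: 3.9
```

Request:
send_rows:
  motion:
    - [[0,-0.006,0,0,0,0,0.04],[0,-0.012,0,0,0,0,0.04],[0,-0.019,0,0,0,0,0.04],[0,-0.026,0,0,0,0,0.04],[0,-0.033,0,0,0,0,0.04],[0,-0.04,0,0,0,0,0.04],[0,-0.047,0,0,0,0,0.04],[0.0005,-0.054,0,0,0,0,0.04],[0.0005,-0.061,0,0,0,0,0.04],[0.0005,-0.068,0,0,0,0,0.04],[0.0005,-0.075,0,0,0,0,0.04],[0.0005,-0.08,0,0,0,0,0.04],[0.0005,-0.082,0,0,0,0,0.04]]

```text
t: 26.45
eef_pos: [0.6187, -0.0965, 0.0828]
eef_rot: [-2.208, -2.23, -0.006]
contact_force: [-0.7, 7.7, 4.4]
grip_width: 0.0396
grasp_force: 3.6
```

Run:
```python
from h import *
s=bot.state(); im=imaging.snapshot("wrist"); save(im,"w3.png")
print(s["eef_pos"],s["contact_force"])
for col in (290,310,330): print([int(v) for v in im[310:400:5,col].mean(1)])
```

```text
[ 0.6187124  -0.09649286  0.08281796] [-0.68169807  7.69042721  4.43009893]
[46, 79, 84, 84, 90, 196, 95, 97, 97, 97, 95, 97, 95, 101, 22, 19, 20, 21]
[45, 76, 100, 97, 99, 196, 98, 96, 96, 96, 96, 95, 98, 95, 86, 15, 19, 19]
[51, 88, 96, 96, 96, 196, 96, 95, 95, 97, 97, 96, 95, 97, 17, 17, 19, 18]
```

Request:
send_rows:
  motion:
    - [[0,-0.007,0,0,0,0,0.04],[0,-0.017,0,0,0,0,0.04],[0,-0.03,0,0,0,0,0.04],[0,-0.044,0,0,0,0,0.04],[0,-0.058,0,0,0,0,0.04],[0,-0.072,0,0,0,0,0.04],[0.001,-0.085,0,0,0,0,0.04],[0.001,-0.094,0,0,0,0,0.04],[0.001,-0.098,0,0,0,0,0.04],[0.001,-0.1,0,0,0,0,0.04],[0.001,-0.1,0,0,0,0,0.04],[0.001,-0.1,0,0,0,0,0.04]]

```text
t: 27.7
eef_pos: [0.6192, -0.1994, 0.0823]
eef_rot: [2.212, 2.231, 0.0]
contact_force: [-0.7, 0.3, -0.8]
grip_width: 0.0403
grasp_force: 0.0
```

Request:
send_rows:
  motion:
    - [[0,0.02,0.03,0,0,0,0.04],[0,0.05,0.06,0,0,0,0.04],[0,0.08,0.09,0,0,0,0.04],[0,0.11,0.12,0,0,0,0.04],[0,0.11,0.12,0,0,0,0.04]]

```text
t: 28.2
eef_pos: [0.6225, -0.0834, 0.2064]
eef_rot: [2.2, 2.238, 0.012]
contact_force: [0.1, -0.5, -0.5]
grip_width: 0.04
grasp_force: 0.0
```

Run:
```python
from h import *
s=bot.state(); print(s["t"],s["eef_pos"],s["contact_force"])
a=imaging.snapshot("side")[110:370,250:500]; b=imaging.snapshot("scene")[110:370,190:500]
save(np.hstack([a,b]),"fin.png",None,1.42)
```

```text
28.2 [ 0.62249774 -0.08339956  0.20640011] [ 0.14814041 -0.47934665 -0.49706102]
```

View pics/fin.png

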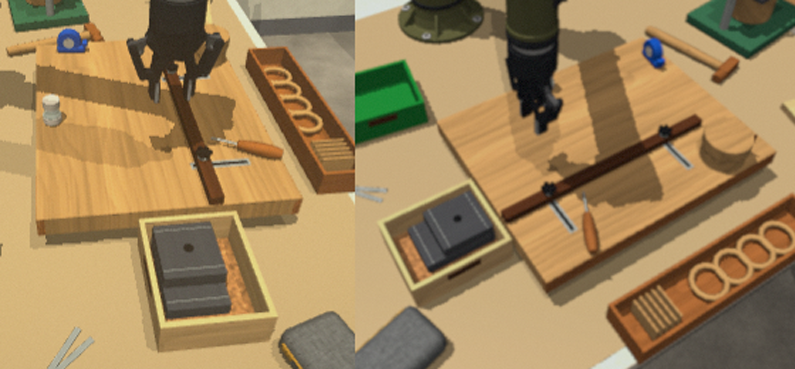

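The final view shows both weights in the caddy, the short one on top of the long one, and everything else undisturbed. I'll check numerically that it lies flat.

Run:
```python
from h import *
sd=lambda a:np.array(a)/1.42+[250,110]
sc=lambda a:np.array(a)/1.42+[-60,110]
A=[(188,247),(153,229),(214,223),(228,268),(161,280)]; B=[(458,218),(466,252),(495,233),(455,193)]
for z in (.05,.058,.07): print(z,np.round(px2w("side",sd(A),z)[:,:2],3).tolist(),np.round(px2w("scene",sc(B[:1]),z)[0,:2],3))
P=px2w("side",sd(A),.058); print("lengths",np.linalg.norm(P[1]-P[2]),np.linalg.norm(P[2]-P[3]),np.linalg.norm(P[1]-P[4]))
```

```text
0.05 [[0.63, -0.239], [0.585, -0.201], [0.679, -0.198], [0.678, -0.281], [0.581, -0.292]] [ 0.625 -0.24 ]
0.058 [[0.628, -0.246], [0.583, -0.207], [0.677, -0.205], [0.675, -0.287], [0.579, -0.297]] [ 0.63  -0.242]
0.07 [[0.625, -0.255], [0.581, -0.217], [0.673, -0.215], [0.671, -0.295], [0.577, -0.305]] [ 0.638 -0.245]
lengths 0.09359138045400843 0.08173694179087448 0.08970224271969601
```

```bash
python3 -c "
from h import *
print(job.job_done())"
```

```text
the job is handed in; nothing more can be done
None
```

Both weights are in the caddy, the long one flat on the bottom and the short one flat on top, and nothing else on the bench looks moved. Peak force read against the fence was about 22 N, and I handed the job in at about 28 s.

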